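# Cover the finished bush and take the outer lid away

## Task

Close the tin that holds the larger bush with the nested pair of lids: carry the pair together by the knob of the inner lid and set it gently down on that tin, fully seated. Then lift the outer lid alone by its collar, straight up off the inner lid, which must stay seated on the tin, and finish while still holding the outer lid level in the gripper, at least 6 cm above where it sat and touching nothing else. Keep the two lids together until they sit on the tin, and leave the tins, the bushes and everything else on the bench where they are.

Things in the scene. Friction and masses are not known exactly. Their poses are not given: they have to be found in the camera images.
- tin_1: one of two identical open round tins standing loose on the front of the bench (a like one at the back is not meant): 62 mm outside diameter, 50 mm tall, about 54 mm inside, floor 2 mm thick, about 0.5 kg. Each holds one bush. Origin: centre of its underside; z up
- tin_2: the other tin, the same in every way. Either tin may hold the larger bush
- large_bush_mid (a point): centre of the larger bush, a brass ring 34 mm in diameter and 30 mm tall, standing in one of the tins (which one changes from start to start)
- small_bush_mid (a point): centre of the smaller bush, a steel ring 28 mm in diameter and 22 mm tall, standing in the other tin
- knob (a point): centre of the inner lid's upright knob, 20 mm diameter, 30 mm tall (15 mm below to 15 mm above this point), on a 16 mm stem. Lifting it lifts both lids. When the lid is seated on a tin this point is 97 mm above the tin's underside; at the start the pair stands on the bench and it is 61 mm up. z up
- inner_lid: inner lid, steel, loose, about 0.16 kg. From its underside upward: a round plug 48 mm diameter, 14 mm tall, chamfered 3.5 mm at the foot, which goes into the tin; a flange 66 mm diameter, 3 mm thick, which lies on the tin's rim; stem and knob, top at 76 mm. Origin: centre of its underside; z up
- collar (a point): centre of the outer lid's collar, an upright tube 40 mm outside diameter, 20 mm tall (10 mm below to 10 mm above this point), 26 mm hole. To be pinched with the finger ends just above the plate. While nested this point is 31 mm below the knob's centre and the knob's top stands 46 mm above it, between the fingers. z up
- outer_lid: outer lid, aluminium, loose, about 0.12 kg: a round plate 76 mm diameter, 3 mm thick, a skirt of 70 mm inside diameter hanging 12 mm below it, the collar on top. It only rests on the inner lid's flange; stem and knob pass loosely (3 mm all round the knob) up through the collar, so it lifts off straight up. Origin: centre of the plate's underside; z up
- gear_blank: a steel toothed gear, 72 mm in diameter, 24 mm tall, lying loose on the bench to the left; not part of the job. Origin: centre of its underside
- coil_bobbin: a bobbin wound with copper wire, 56 mm in diameter, 48 mm tall, standing loose to the left; not part of the job. Origin: centre of its underside
- cold_chisel: a cold chisel, 20x180x16 mm, lying loose near the front edge; not part of the job. Origin: centre of its underside, y along its length

How it is judged:
By the outcome, as a careful person would: the job done as asked, in the order asked, and still so for the second after the job is handed in, while the arm keeps its last pose, push and grip.
It also fails if it takes over 58 s, if anything falls off the work surface, if the arm or the gripper's body presses on something with over 40 N, if the wrist force passes 120 N, or if a joint passes its speed limit or range.

## Robot

A 6-joint arm with a two-finger parallel gripper is mounted at the origin on a cart in front of the work surface, level with it; the furniture and walls round the work are solid. World frame = base frame: x ahead of the robot, y to its left, z up, the work surface at z = 0. Lengths are in mm, angles in rad, forces in N, time in s.
With the tool pointing down it reaches from about 300 to 775 mm from the base axis. Payload 14.6 kg.
Tool frame: the origin (TCP) lies between the finger pads; the fingertips stand 19 mm ahead of it and the grasp point (between the pads) is the TCP; z points along the fingers, y is the line along which they close (so a half turn about z gives the same grasp; the last joint's range is limited). The gripper opens to 94 mm and grips with 3 to 60 N. Pads are 16 mm wide; open, the fingers measure 119 mm over their backs; the gripper's body (75 mm by 177 mm) begins 78 mm behind the grasp point.
Start: joints at [-1.407, 0.3, 1.521, -0, 1.321, -0.067], TCP at [125.81, -535.408, 224.446] pointing down, gripper open.
Joint ranges: [-3.03, 3.03], [-0.79, 2.21], [0.23, 2.52], [-1.04, 4.18], [0, 3.07], [-2.55, 2.55]. Speed limits (rad/s): [2.22, 2.22, 2.57, 3.14, 3.14, 3.14].

## Interface

Orientations are given as [roll, pitch, yaw] about the fixed x, y, z axes, in that order (R = Rz(yaw) Ry(pitch) Rx(roll)).
In Python, from cell import monitor, imaging, job, find_in, trace gives the robot as it stands. The module is installed in compiled form; this text tells all that it offers.
- The arm moves only by the tool arm_command, never from a script. Its argument "steps" is a list of rows, each a list of 5 numbers: the opening, from 0 (shut) to 1 (fully open), then the shift along the tool's x, y, z in mm, then the turn about the tool's z in degrees. In form: [[gripper, dx, dy, dz, turn], ...]. A call has 1 to 20 rows; each row is the pose to reach, as a shift and turn from the pose commanded when the call began, along the tool's axes at that moment; what a row does not reach only later rows make up. A row lasts 1/8 s, in which the tool goes at most 62.5 mm and 10.7 degrees, less where a joint would pass 70% of its speed; a pose out of reach is approached as far as the arm can. A call with a gripper value outside its range is refused whole. The fingers move at their own pace and stop on an object; "force" is the grip in N (left out, the last holds). Time passes only in rows, so rows that repeat a pose let the fingers close. It gives the time, the measured TCP pose, the force, the opening and the grip force at its end, in the units of the state.
- monitor.read_state(): the state, without advancing time (a new reading comes with each control period).
- imaging.camera(name): name is "side" or "top" or "wrist"; returns a dict with "img" (384x512x3 uint8, red, green, blue), "mtx" (3x3 intrinsics, pixels), "view" (4x4, takes a point from world to camera coordinates). Camera axes: x right, y down, z forward; pixel columns grow to the right and rows downward; lengths in mm; the calibration is good to about 2 mm. A picture is of the moment at which its call begins. There is no depth.
- job.sign_off(): hands the job in; it is judged then, once.
Trained networks look in a picture, given as the dict that the camera call returned (one of the last four; its "shot" number tells which), for a name from the list of things; names that differ only in an ending like _2 or _b are one class to them, and where a whole thing is asked for, a point or a joint stands for the part that bears it (a point fixed in the world has none). Each returns a list of dicts, best first, with "p" (0 to 1); they miss things now and then, are a little off and sometimes report something else, mostly with a low value. They report only what shows in the picture. A call takes as long as a camera call.
- find_in(picture, target): "rect" ([centre column, centre row, width, height] in pixels, round what is visible of it).
- trace(picture, target): "region" (384x512 bool, what is visible of it) and "rect" ([centre column, centre row, width, height] in pixels, round what is visible of it).
The state is a dict: "clock": time; "joints": joint angles; "qd": joint speeds; "effort": joint torques, N m; "eef_pos": TCP position; "eef_rot": TCP orientation; "wrist_force": force on the tool from outside, world axes, zero at the start; "moment": the same for the moment, N m; "finger_gap": finger opening in mm; "finger_force": force on a finger pad.
Only numpy, scipy, OpenCV 4.12 (cv2) and the standard library are available. Lean on these libraries where they do the work, as an engineer would, in place of code of your own. Each camera call takes 0.05 s, during which the arm holds its last target. There are 200 camera calls.

## Working session

There is one attempt and no reset: what is moved stays moved. The work goes in short steps, Python scripts to look and compute and a tool call to move; the robot and the scene stay as the last step left them, time stands still between calls to the robot, and variables do not carry over. Pictures are saved under pics/ and viewed, at most 10 in all, crops included, and the job is handed in when it is done.

Besides the shell and the picture viewer there is one more tool, called after "Request:" in YAML: its name, and indented under it one key for each argument. arm_command: Moves the arm, as the interface text tells. Its arguments: {"type":"object","properties":{"steps":{"type":"array","items":{"type":"array","items":{"type":"number"}}},"force":{"type":"number"}},"required":["steps"]}

```bash
mkdir -p pics; cat > h.py <<'E'
import numpy as np, cv2
from cell import monitor, imaging, job, find_in, trace
def ray(pic,u,v):
    V=np.array(pic["view"]);R=V[:3,:3];t=V[:3,3]
    d=R.T@np.linalg.inv(np.array(pic["mtx"]))@np.array([u,v,1.]);return -R.T@t,d
def onz(pic,u,v,z):
    o,d=ray(pic,u,v);return o+d*(z-o[2])/d[2]
def proj(pic,p):
    V=np.array(pic["view"]);c=V[:3,:3]@np.array(p,float)+V[:3,3];q=np.array(pic["mtx"])@c;return q[:2]/q[2]
def save(pic,name):
    cv2.imwrite("pics/"+name,cv2.cvtColor(pic["img"],cv2.COLOR_RGB2BGR))
E
python3 - <<'E'
from h import *
s=monitor.read_state();print({k:np.round(v,3) for k,v in s.items()})
Z=dict(tin_1=50,large_bush_mid=17,small_bush_mid=13,knob=61,collar=30,outer_lid=30)
ims=[]
for n in("top","side"):
    p=imaging.camera(n);ims.append(p);save(p,n+".png")
    o,_=ray(p,0,0);print(n,"cam",o.round())
    for k,z in Z.items():
        for r in find_in(p,k)[:4]:
            print(k,round(r["p"],2),np.round(r["rect"]),onz(p,*r["rect"][:2],z).round())
both=np.hstack([i["img"] for i in ims])
cv2.imwrite("pics/both.png",cv2.cvtColor(cv2.resize(both,(800,300)),cv2.COLOR_RGB2BGR))
E
```

```text
{'clock': np.float64(0.0), 'joints': array([-1.407,  0.3  ,  1.522, -0.   ,  1.321, -0.067]), 'qd': array([-0.   ,  0.001, -0.001, -0.002, -0.001,  0.   ]), 'effort': array([ 1.0000e-03, -5.3181e+01, -3.5274e+01,  7.1000e-02,  2.4000e-02,
       -0.0000e+00]), 'eef_pos': array([ 125.746, -535.185,  223.902]), 'eef_rot': array([-3.14 , -0.   ,  0.231]), 'wrist_force': array([ 0.233, -0.56 ,  0.292]), 'moment': array([-0.   ,  0.042, -0.012]), 'finger_force': np.float64(0.0), 'finger_gap': np.float64(93.924)}
top cam [307. 281. 891.]
tin_1 0.83 [226. 174.  27.  26.] [521. 391.  50.]
tin_1 0.8 [305. 196.  27.  25.] [467. 201.  50.]
tin_1 0.31 [285. 228.  65.  10.] [389. 248.  50.]
small_bush_mid 0.21 [304. 196.  28.  25.] [473. 199.  13.]
knob 0.5 [372. 192.  14.  14.] [474.  44.  61.]
collar 0.97 [367. 192.  34.  31.] [479.  47.  30.]
outer_lid 0.62 [366. 191.  32.  29.] [481.  49.  30.]
side cam [ 109. 1005.  484.]
tin_1 0.97 [285. 195.  28.  30.] [452. 244.  50.]
tin_1 0.7 [217. 230.  34.  36.] [500. 428.  50.]
small_bush_mid 0.26 [217. 229.  36.  38.] [537. 375.  13.]
collar 0.73 [308. 172.  33.  18.] [471.  75.  30.]
outer_lid 0.72 [308. 172.  36.  22.] [469.  76.  30.]
```

View pics/top.png

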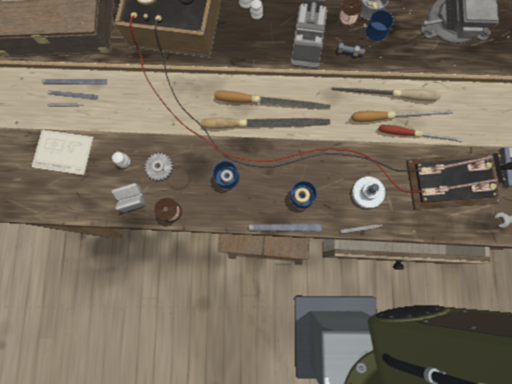

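View pics/side.png

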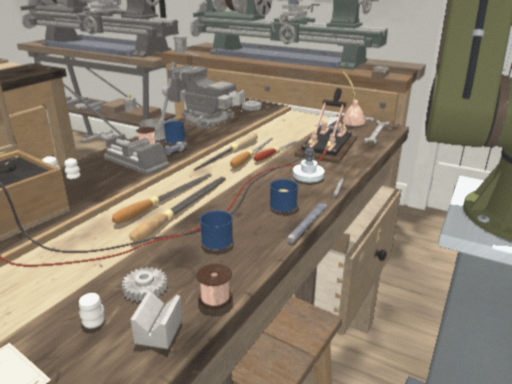

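Top view: lids at about (368,192), tin with a yellow ring at (303,195), tin with a grey ring at (226,175). In the side view nothing tall stands between the lids and the tins. Next I move over the lids for a wrist look.

Request:
arm_command:
  steps:
    - [1, 0, 0, -40, 0]
    - [1, 20, -20, -80, 0]
    - [1, 50, -50, -80, -5]
    - [1, 85, -85, -80, -10]
    - [1, 120, -123, -80, -16]
    - [1, 155, -160, -80, -22]
    - [1, 190, -196, -80, -28]
    - [1, 225, -232, -80, -34]
    - [1, 260, -268, -80, -40]
    - [1, 295, -304, -80, -46]
    - [1, 330, -340, -80, -52]
    - [1, 365, -376, -80, -58]
    - [1, 400, -412, -80, -64]
    - [1, 435, -448, -80, -70]
    - [1, 460, -472, -80, -75]
    - [1, 471, -484, -80, -77]
    - [1, 471, -484, -80, -77]
    - [1, 471, -484, -80, -77]

```text
clock: 2.95
eef_pos: [473.2, 42.6, 304.6]
eef_rot: [3.141, 0.0, 1.573]
wrist_force: [0.2, -0.4, 0.3]
finger_gap: 94.1
finger_force: 0.0
```

```bash
python3 - <<'E'
from h import *
s=monitor.read_state();print(s["clock"],np.round(s["eef_pos"],1),np.round(s["eef_rot"],3),s["wrist_force"])
p=imaging.camera("wrist");o,_=ray(p,0,0);print("cam",o.round(),"axis",np.array(p["view"])[2,:3].round(2))
for k,z in dict(knob=76,collar=40,outer_lid=20,tin_1=50,large_bush_mid=17,small_bush_mid=13).items():
    for r in trace(p,k)[:3]:
        print(k,round(r["p"],2),np.round(r["rect"]),onz(p,*r["rect"][:2],z).round(1))
t=cv2.cvtColor(cv2.imread("pics/top.png"),cv2.COLOR_BGR2RGB)[140:230,190:400]
a=cv2.resize(t,None,fx=2.43,fy=2.43,interpolation=cv2.INTER_CUBIC)[:,:512]
cv2.imwrite("pics/w1.png",cv2.cvtColor(np.vstack([p["img"],a])[:600],cv2.COLOR_RGB2BGR))
E
```

```text
2.95 [473.2  42.6 304.6] [3.141 0.    1.573] [ 0.17322941 -0.35091275  0.27652682]
cam [473. 121. 463.] axis [ 0.   -0.27 -0.96]
knob 0.79 [265. 173.  14.  17.] [485.8  43.6  76. ]
collar 0.79 [264. 170.  55.  49.] [484.1  41.   40. ]
collar 0.74 [257.  52.  24.  26.] [473.5 202.3  40. ]
outer_lid 0.92 [262. 165.  48.  52.] [482.9  43.9  20. ]
tin_1 0.65 [258.  54.  24.  26.] [475.9 197.5  50. ]
tin_1 0.61 [257.  52.  48.  59.] [474.2 200.8  50. ]
large_bush_mid 0.77 [258.  53.  26.  25.] [475.7 204.8  17. ]Traceback (most recent call last):
  File "<stdin>", line 9, in <module>
    return _nx.concatenate(arrs, 0, dtype=dtype, casting=casting)
           ~~~~~~~~~~~~~~~^^^^^^^^^^^^^^^^^^^^^^^^^^^^^^^^^^^^^^^
ValueError: all the input array dimensions except for the concatenation axis must match exactly, but along dimension 1, the array at index 0 has size 512 and the array at index 1 has size 510
```

```bash
cat >> h.py <<'E'
from scipy.optimize import least_squares
def sil(pic,x,y,cyl):
    m=np.zeros((384*4,512*4),np.uint8)
    a=np.linspace(0,2*np.pi,60)
    for r,z0,z1 in cyl:
        pts=np.array([proj(pic,(x+r*np.cos(t),y+r*np.sin(t),z)) for z in(z0,z1) for t in a])
        cv2.fillConvexPoly(m,cv2.convexHull(np.round((pts+.5)*4).astype(np.int32)),1)
    return cv2.resize(m.astype(np.float32),(512,384),interpolation=cv2.INTER_AREA)
def fit(pic,reg,x,y,cyl):
    # best overlap of the model silhouette with the region
    from scipy.optimize import minimize
    reg=reg.astype(np.float32)
    f=lambda q:float(np.abs(sil(pic,q[0],q[1],cyl)-reg).sum())
    r=minimize(f,[x,y],method="Nelder-Mead",options=dict(initial_simplex=[[x,y],[x+6,y],[x,y+6]],xatol=.2,fatol=.5))
    return r.x,r.fun/reg.sum()
LID=[(38,5,20),(20,20,40),(8,40,46),(10,46,76)]
TIN=[(31,0,50)]
def region(pic,name,near):
    # union of the traced regions whose rect centre is near a pixel
    out=np.zeros((384,512),bool)
    for r in trace(pic,name):
        if np.hypot(*(np.array(r["rect"][:2])-near))<12 and r["p"]>.4: out|=r["region"]
    return out
E
python3 - <<'E'
from h import *
p=imaging.camera("wrist")
big=p["img"]
for nm,c,g,z in(("outer_lid",LID,(480,43),20),("tin_1",TIN,(473,201),50)):
    pr=proj(p,(*g,z))
    for r in trace(p,nm)[:3]:
        if np.hypot(*(np.array(r["rect"][:2])-pr))<20: print(nm,r["p"],np.round(r["rect"]),r["region"].sum(),sil(p,*g,c).sum(),fit(p,r["region"],*g,c))
crop=cv2.resize(p["img"][0:230,140:390],(640,590),interpolation=cv2.INTER_CUBIC)
cv2.imwrite("pics/w1.png",cv2.cvtColor(crop,cv2.COLOR_RGB2BGR))
E
```

```text
outer_lid 0.71 [263. 165.  45.  52.] 1543 1865.0 (array([483.19585419,  39.62372971]), np.float64(0.21042611795204147))
tin_1 0.78 [259.  54.  43.  58.] 1366 2056.375 (array([476.37136078, 202.20378113]), np.float64(0.5114385065885798))
tin_1 0.57 [256.  53.  22.  28.] 467 2056.375 (array([473.44187677, 187.10180783]), np.float64(3.1706370449678802))
```

View pics/w1.png

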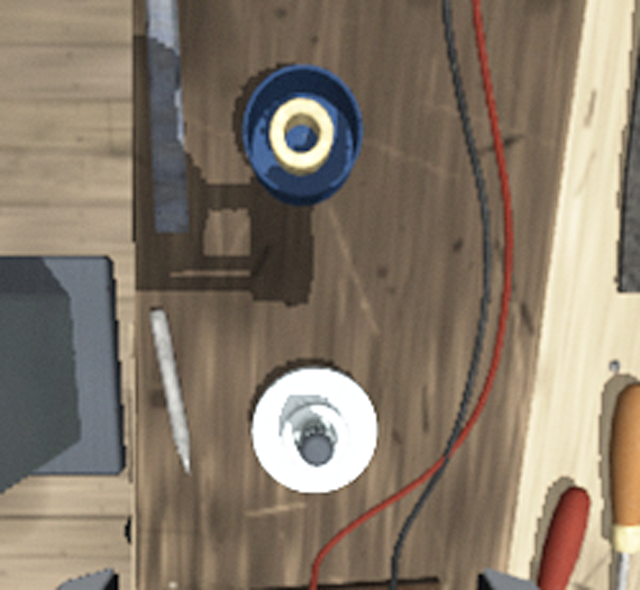

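The brass (larger) bush is in the tin at crop (303,135). The lid plate is at crop (315,430). Next: colour-based fits for sub-mm precision.

```bash
cat >> h.py <<'E'
def blob(m,near):
    n,l,st,c=cv2.connectedComponentsWithStats(m.astype(np.uint8))
    i=1+np.argmin(np.hypot(*(c[1:]-near).T)+(st[1:,4]<60)*1e3)
    o=np.zeros(m.shape,np.uint8);h=cv2.convexHull(np.argwhere(l==i)[:,::-1].astype(np.int32));cv2.fillConvexPoly(o,h,1);return o
def blue(p,near):
    r,g,b=[p["img"][...,i].astype(int) for i in range(3)];return blob((b>r+25)&(b>g+12),near)
def white(p,near,t=215): return blob(p["img"].min(2)>t,near)
E
python3 - <<'E'
from h import *
for c in("wrist","top"):
  p=imaging.camera(c)
  q=proj(p,(474,201,40));m=blue(p,q);print(c,"tin",m.sum(),sil(p,474,201,TIN).sum(),fit(p,m,474,201,TIN))
  for t in(180,200,215):
    q=proj(p,(480,44,20));m=white(p,q,t);ys,xs=np.nonzero(m);print("lid",t,m.sum(),sil(p,480,44,[(38,20,20)]).sum(),fit(p,m,480,44,[(38,20,20)]))
  for nm,cy in(("knob",[(10,46,76)]),):
    for r in trace(p,nm)[:2]: print(nm,r["p"],np.round(r["rect"]),fit(p,r["region"],480,44,cy))
E
```

```text
wrist tin 94 2053.9375 (array([474.4340744 , 174.41507721]), np.float64(18.746675531914892))
lid 180 1893 1839.25 (array([482.85458136,  40.73618865]), np.float64(0.034502113048071846))
lid 200 1885 1839.25 (array([483.28224277,  40.77984858]), np.float64(0.032758620689655175))
lid 215 1869 1839.25 (array([483.23743343,  40.61412954]), np.float64(0.02742108079186731))
knob 0.69 [264. 174.  16.  20.] (array([483.19335938,  42.41796875]), np.float64(0.13220164609053497))
top tin 550 612.1875 (array([474.59197998, 203.42660522]), np.float64(0.11375))
lid 180 763 751.875 (array([483.33509231,  40.51455915]), np.float64(0.0338302752293578))
lid 200 725 751.875 (array([483.13092041,  41.24133301]), np.float64(0.04698275862068965))
lid 215 692 751.875 (array([483.06674194,  40.24272156]), np.float64(0.08598265895953758))
knob 0.71 [224. 174.  29.  27.] (array([356.23186684, 299.99481201]), np.float64(1.15279284164859))
knob 0.4 [372. 189.  17.  12.] (array([480.14552307,  44.09601593]), np.float64(0.11893203883495146))
```

Request:
arm_command:
  steps:
    - [1, -1, 10, 20, 0]
    - [0.6, -1, 10, 60, 0]
    - [0.6, -1, 10, 105, 0]
    - [0.6, -1, 10, 150, 0]
    - [0.6, -1, 10, 190, 0]
    - [0.6, -1, 10, 215, 0]
    - [0.6, -1, 10, 232, 0]
    - [0.6, -1, 10, 238, 0]
    - [0.6, -1, 10, 238, 0]
    - [0.3, -1, 10, 238, 0]
    - [0.1, -1, 10, 238, 0]
    - [0.1, -1, 10, 238, 0]
    - [0.1, -1, 10, 238, 0]
    - [0.1, -1, 10, 238, 0]
  force: 30

```text
clock: 5.4
eef_pos: [483.7, 42.5, 66.6]
eef_rot: [3.141, 0.0, 1.575]
wrist_force: [0.4, -0.2, 0.8]
finger_gap: 19.5
finger_force: 30.0
```

Request:
arm_command:
  steps:
    - [0.1, 0, 0, -5, 0]
    - [0.1, 0, 0, -15, 0]
    - [0.1, 0, 0, -35, 0]
    - [0.1, 5, 0, -60, 0]
    - [0.1, 15, -1, -80, 0]
    - [0.1, 28, -3, -95, 0]
    - [0.1, 40, -5, -100, 0]
    - [0.1, 50, -7, -100, 0]
    - [0.1, 57, -8, -100, 0]
    - [0.1, 60, -8, -100, 0]
    - [0.1, 60, -8, -100, 0]
    - [0.1, 60, -8, -100, 0]

```text
clock: 6.9
eef_pos: [475.4, 102.3, 166.3]
eef_rot: [-3.141, 0.0, 1.574]
wrist_force: [0.2, -0.2, -3.4]
finger_gap: 19.4
finger_force: 30.0
```

```bash
python3 - <<'E'
from h import *
s=monitor.read_state();e=s["eef_pos"];print(s["clock"],np.round(e,1),np.round(s["eef_rot"],3),s["wrist_force"],s["finger_gap"])
zl=e[2]-66.5
ims=[]
for c in("wrist","top","side"):
  p=imaging.camera(c)
  q=proj(p,(e[0],e[1],zl+20))
  for t in(180,210):
    m=white(p,q,t);print(c,"lid",m.sum(),sil(p,e[0],e[1],[(38,zl+20,zl+20)]).sum(),fit(p,m,e[0],e[1],[(38,zl+20,zl+20)]))
  r,g,b=[p["img"][...,i].astype(int) for i in range(3)]
  q=proj(p,(474,202,40)); B=(b>r+12)
  m=blob(B,q);print("tin",q.round(),m.sum(),sil(p,474,202,TIN).sum(),fit(p,m,474,202,TIN))
  im=p["img"].copy();im[m>0,0]=255
  ims.append(im)
cv2.imwrite("pics/w2.png",cv2.cvtColor(cv2.resize(np.hstack([ims[0],ims[2]]),(800,300)),cv2.COLOR_RGB2BGR))
E
```

```text
6.9 [475.4 102.3 166.3] [-3.141  0.     1.574] [ 0.17081237 -0.20228619 -3.35490756] 19.43325919499473
wrist lid 743 7288.25 (array([475.1688936 ,  75.70743462]), np.float64(7.895693135935397))
wrist lid 215 7288.25 (array([ 757.775094  , -139.21604909]), np.float64(1.0))
tin [255.  91.] 263 3910.0625 (array([473.8622818 , 179.22618866]), np.float64(12.84980988593156))
top lid 3367 945.25 (array([1042.1891565 ,  195.40113841]), np.float64(1.0))
top lid 3177 945.25 (array([1042.1891565 ,  195.40113841]), np.float64(1.0))
tin [304. 194.] 594 613.25 (array([474.8547821 , 203.12142944]), np.float64(0.05397727272727273))
side lid 1286 319.125 (array([472.47919556, 105.48023997]), np.float64(0.7520412130637636))
side lid 3058 319.125 (array([ 3841.54364869, -3873.19651784]), np.float64(1.0))
tin [284. 189.] 830 876.625 (array([475.47665405, 200.40867615]), np.float64(0.04947289156626506))
```

View pics/w2.png

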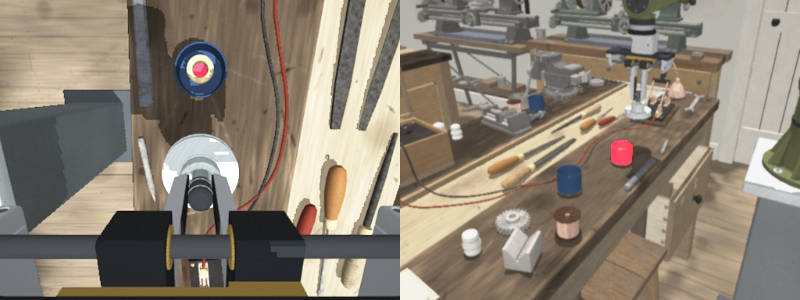

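```bash
python3 - <<'E'
from h import *
s=monitor.read_state();e=s["eef_pos"];zl=e[2]-66.5
p=imaging.camera("wrist");I=p["img"].astype(int)
r,g,b=I[...,0],I[...,1],I[...,2]
q=proj(p,(475,202,40))
B=((b>r+12)&(b>40)).astype(np.uint8);B=cv2.morphologyEx(B,cv2.MORPH_CLOSE,np.ones((3,3)))
w=np.zeros_like(B);c0,r0=int(q[0]),int(q[1]);w[max(0,r0-50):r0+48,c0-45:c0+45]=1;B&=w
n,l,st,c=cv2.connectedComponentsWithStats(B);i=1+np.argmax(st[1:,4])
m=np.zeros_like(B);cv2.fillConvexPoly(m,cv2.convexHull(np.argwhere(l==i)[:,::-1].astype(np.int32)),1)
f,er=fit(p,m,475,202,TIN);print("tin",m.sum(),sil(p,475,202,TIN).sum(),f,er)
for k in trace(p,"knob")[:2]: print("knob",k["p"],np.round(k["rect"]))
im=p["img"].copy()
def ring(x,y,rr,z,col):
    pts=np.array([proj(p,(x+rr*np.cos(t),y+rr*np.sin(t),z)) for t in np.linspace(0,6.3,80)])
    return ((pts-[130,30])*4*.625*1).astype(np.int32)
cr=cv2.resize(im[30:270,130:390],None,fx=2.5,fy=2.5,interpolation=cv2.INTER_CUBIC)
for a in((f[0],f[1],31,50,(255,255,0)),(e[0],e[1],10,zl+76,(255,0,0)),(e[0],e[1],38,zl+20,(0,255,0)),(e[0],e[1],20,zl+40,(255,0,255))):
    cv2.polylines(cr,[ring(*a)],True,a[4],1)
cv2.imwrite("pics/w3.png",cv2.cvtColor(cr,cv2.COLOR_RGB2BGR))
E
```

```text
tin 3919 3905.625 [474.85140991 202.51347351] 0.01578846644552182
knob 0.77 [258. 244.  31.  51.]
```

View pics/w3.png

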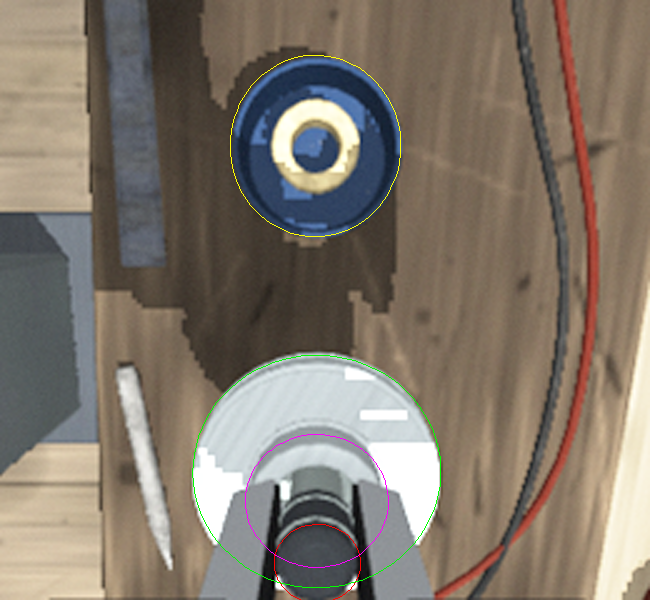

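Request:
arm_command:
  steps:
    - [0.1, 10, 0, 0, 0]
    - [0.1, 25, 0, 0, 0]
    - [0.1, 45, -0.5, 0, 0]
    - [0.1, 65, -0.5, 0, 0]
    - [0.1, 82, -0.5, 0, 0]
    - [0.1, 94, -0.5, 10, 0]
    - [0.1, 99, -0.5, 20, 0]
    - [0.1, 100.5, -0.5, 30, 0]
    - [0.1, 100.5, -0.5, 37, 0]
    - [0.1, 100.5, -0.5, 42, 0]
    - [0.1, 100.5, -0.5, 45, 0]
    - [0.1, 100.5, -0.5, 47, 0]
    - [0.1, 100.5, -0.5, 49, 0]
    - [0.1, 100.5, -0.5, 51, 0]
    - [0.1, 100.5, -0.5, 53, 0]
    - [0.1, 100.5, -0.5, 55, 0]

```text
clock: 9.15
eef_pos: [474.5, 203.0, 111.3]
eef_rot: [3.142, -0.0, 1.575]
wrist_force: [-0.4, -0.0, -3.9]
finger_gap: 18.9
finger_force: 30.0
```

Request:
arm_command:
  steps:
    - [0.1, 0, 0, 1.5, 0]
    - [0.1, 0, 0, 3, 0]
    - [0.1, 0, 0, 4.5, 0]
    - [0.1, 0, 0, 5.5, 0]
    - [0.1, 0, 0, 6.5, 0]
    - [0.1, 0, 0, 7.3, 0]
    - [0.1, 0, 0, 8, 0]
    - [0.1, 0, 0, 8.5, 0]
    - [0.1, 0, 0, 8.5, 0]

```text
clock: 10.28
eef_pos: [474.5, 203.0, 102.9]
eef_rot: [-3.142, -0.0, 1.575]
wrist_force: [-0.7, -0.2, -3.9]
finger_gap: 19.1
finger_force: 30.0
```

Request:
arm_command:
  steps:
    - [0.1, 0, 0, 0.4, 0]
    - [0.1, 0, 0, 0.8, 0]
    - [0.1, 0, 0, 1.2, 0]
    - [0.1, 0, 0, 1.2, 0]

```text
clock: 10.78
eef_pos: [474.7, 203.1, 102.4]
eef_rot: [3.141, -0.0, 1.575]
wrist_force: [-2.6, -1.0, 6.7]
finger_gap: 19.1
finger_force: 30.0
```

Request:
arm_command:
  steps:
    - [0.1, 0, 0, -0.4, 0]
    - [0.1, 0, 0, -0.8, 0]
    - [0.3, 0, 0, -0.8, 0]
    - [0.5, 0, 0, -0.8, 0]
    - [0.65, 0, 0, -0.8, 0]
    - [0.65, 0, 0, -0.8, 0]
    - [0.65, 0, 0, -0.8, 0]

```text
clock: 11.65
eef_pos: [474.5, 203.0, 102.6]
eef_rot: [3.142, -0.0, 1.575]
wrist_force: [0.1, -0.1, 0.8]
finger_gap: 60.8
finger_force: 0.0
```

```bash
python3 - <<'E'
from h import *
s=monitor.read_state();e=s["eef_pos"];print(s["clock"],np.round(e,1),s["wrist_force"].round(1),s["finger_gap"])
p=imaging.camera("wrist");q=imaging.camera("side")
U=lambda x,y:(474.8,202.7)
out=[]
for pic,sc in((p,1),(q,1)):
    im=cv2.resize(pic["img"],None,fx=3,fy=3,interpolation=cv2.INTER_CUBIC)
    for r,z,c in((38,56,(0,255,0)),(20,76,(255,0,255)),(10,112,(255,0,0)),(31,0,(255,255,0))):
        pts=np.array([proj(pic,(474.8+r*np.cos(t),202.7+r*np.sin(t),z)) for t in np.linspace(0,6.3,80)])
        cv2.polylines(im,[((pts+.5)*3).astype(np.int32)],True,c,1)
    u,v=(proj(pic,(475,203,70))*3).astype(int);v0=min(max(v-250,0),1152-500);u0=max(u-200,0)
    out.append(im[v0:v0+500,u0:u0+400])
cv2.imwrite("pics/w4.png",cv2.cvtColor(np.hstack(out),cv2.COLOR_RGB2BGR))
E
```

```text
11.65 [474.5 203.  102.6] [ 0.1 -0.1  0.8] 60.81266280491831
```

View pics/w4.png

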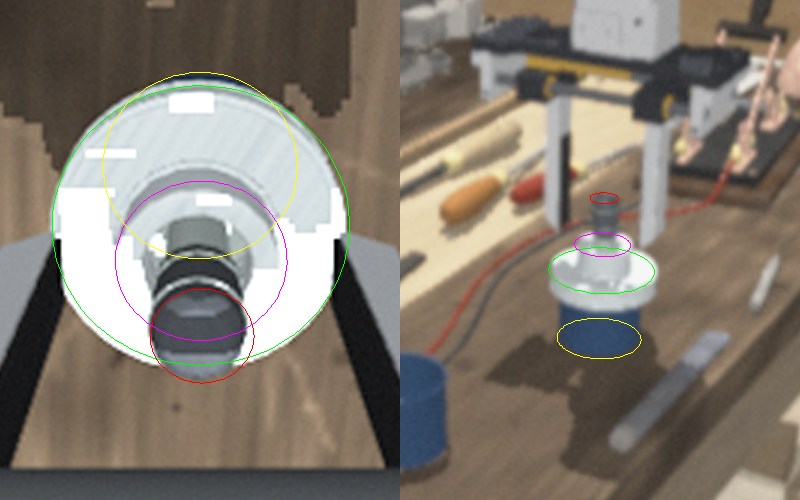

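Left: the plate, collar and knob outlines match within about 1 mm. Right: the lids sit level on the tin (600,275). Next I grasp the collar.

Request:
arm_command:
  steps:
    - [0.65, 0, 0, 8, 0]
    - [0.65, 0, 0, 16, 0]
    - [0.65, 0, 0, 22, 0]
    - [0.65, 0, 0, 25, 0]
    - [0.65, 0, 0, 25, 0]
    - [0.55, 0, 0, 25, 0]
    - [0.45, 0, 0, 25, 0]
    - [0.38, 0, 0, 25, 0]
    - [0.3, 0, 0, 25, 0]
    - [0.3, 0, 0, 25, 0]
    - [0.3, 0, 0, 25, 0]
  force: 25

```text
clock: 13.12
eef_pos: [474.6, 203.1, 77.7]
eef_rot: [3.141, -0.0, 1.575]
wrist_force: [-0.3, 0.4, 2.7]
finger_gap: 38.8
finger_force: 25.6
```

Request:
arm_command:
  steps:
    - [0.3, 0, 0, -1, 0]
    - [0.3, 0, 0, -3, 0]
    - [0.3, 0, 0, -6, 0]
    - [0.3, 0, 0, -10, 0]
    - [0.3, 0, 0, -14, 0]
    - [0.3, 0, 0, -18, 0]
    - [0.3, 0, 0, -22, 0]

```text
clock: 14.0
eef_pos: [474.5, 203.0, 99.8]
eef_rot: [3.142, -0.0, 1.575]
wrist_force: [-0.5, -0.7, -2.6]
finger_gap: 39.0
finger_force: 25.5
```

Request:
arm_command:
  steps:
    - [0.3, 0, 0, 0, 0]
    - [0.3, 0, 0, 0, 0]

```text
clock: 14.25
eef_pos: [474.4, 203.0, 99.4]
eef_rot: [-3.141, 0.0, 1.575]
wrist_force: [-0.4, -0.3, -1.5]
finger_gap: 39.0
finger_force: 25.5
```

```bash
python3 - <<'E'
from h import *
p=imaging.camera("wrist");q=imaging.camera("side")
print([monitor.read_state()["wrist_force"].round(2) for _ in range(3)])
out=[]
for pic in(p,q):
    im=cv2.resize(pic["img"],None,fx=3,fy=3,interpolation=cv2.INTER_CUBIC)
    for r,z,c in((38,78,(0,255,0)),(10,112,(255,0,0)),(33,53,(255,255,0))):
        pts=np.array([proj(pic,(474.8+r*np.cos(t),202.7+r*np.sin(t),z)) for t in np.linspace(0,6.3,80)])
        cv2.polylines(im,[((pts+.5)*3).astype(np.int32)],True,c,1)
    u,v=(proj(pic,(475,203,80))*3).astype(int);v0=min(max(v-250,0),1152-500);u0=max(u-200,0)
    out.append(im[v0:v0+500,u0:u0+400])
cv2.imwrite("pics/w5.png",cv2.cvtColor(np.hstack(out),cv2.COLOR_RGB2BGR))
E
```

```text
[array([ 0.05, -0.39, -2.  ]), array([ 0.05, -0.39, -2.  ]), array([ 0.05, -0.39, -2.  ])]
```

View pics/w5.png

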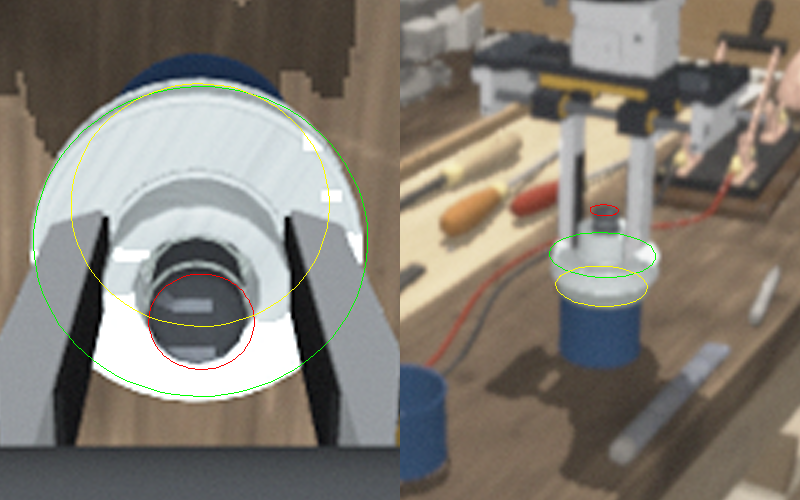

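The knob stays at its seated height (red ring, left (200,320)) while the outer lid rises around it, centred. I keep lifting.

Request:
arm_command:
  steps:
    - [0.3, 0, 0, -3, 0]
    - [0.3, 0, 0, -8, 0]
    - [0.3, 0, 0, -14, 0]
    - [0.3, 0, 0, -20, 0]
    - [0.3, 0, 0, -26, 0]
    - [0.3, 0, 0, -32, 0]
    - [0.3, 0, 0, -38, 0]
    - [0.3, 0, 0, -44, 0]
    - [0.3, 0, 0, -50, 0]
    - [0.3, 0, 0, -57, 0]
    - [0.3, 0, 0, -64, 0]
    - [0.3, 0, 0, -72, 0]
    - [0.3, 0, 0, -80, 0]
    - [0.3, 0, 0, -86, 0]
    - [0.3, 0, 0, -89, 0]
    - [0.3, 0, 0, -90, 0]
    - [0.3, 0, 0, -90, 0]
    - [0.3, 0, 0, -90, 0]

```text
clock: 16.6
eef_pos: [474.4, 203.0, 189.4]
eef_rot: [-3.141, 0.0, 1.575]
wrist_force: [0.6, 0.6, -1.4]
finger_gap: 38.8
finger_force: 25.5
```

```bash
python3 - <<'E'
from h import *
s=monitor.read_state();print(s["clock"],s["eef_pos"].round(1),s["eef_rot"].round(3),s["wrist_force"].round(1),s["finger_gap"])
q=imaging.camera("side")
im=cv2.resize(q["img"],None,fx=3,fy=3,interpolation=cv2.INTER_CUBIC)
for r,z,c in((38,168,(0,255,0)),(10,112,(255,0,0)),(33,53,(255,255,0))):
    pts=np.array([proj(q,(474.8+r*np.cos(t),202.7+r*np.sin(t),z)) for t in np.linspace(0,6.3,80)])
    cv2.polylines(im,[((pts+.5)*3).astype(np.int32)],True,c,1)
u,v=(proj(q,(475,203,110))*3).astype(int)
cv2.imwrite("pics/w6.png",cv2.cvtColor(im[v-280:v+220,u-250:u+250],cv2.COLOR_RGB2BGR))
E
```

```text
16.6 [474.4 203.  189.4] [-3.141  0.     1.575] [ 0.6  0.6 -1.4] 38.830165012999295
```

View pics/w6.png

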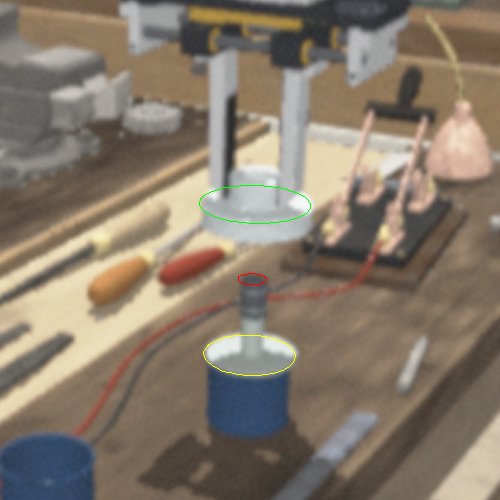

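The outer lid hangs level at (255,210), clear of the knob at (252,285). The inner lid is seated on the tin, with its flange at the predicted ring (250,355). I hand the job in.

```bash
python3 -c "
from cell import job
print(job.sign_off())"
```

```text
the job is handed in; nothing more can be done
None
```

The inner lid is seated on the tin with the larger (brass) bush, and the gripper is holding the outer lid level about 11 cm above where it sat, clear of everything; the job was handed in at 16.6 s.

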